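# Close up an airbox after fitting a filter

### The job

A new filter has been dropped into the small-engine airbox on the bench, but it still sits up on its spring clips. First, with the cover still open, press the filter down until the clips at both of its ends have snapped over it; then swing the cover shut over it and press the cover's front edge down until the front latch snaps over its lip. Leave the other things on the bench where they are.

Things in the scene. Friction and masses are not known exactly. Their poses are not given: they have to be found in the camera images.
- airbox: Aluminium tray, 96 (x) by 136 (y) mm, walls 4 mm, screwed to a plywood board 140 x 190 x 12 mm (x = -80 to +60 mm); fixed. Origin: on the bench under the tray's middle; x points to the hinge, away from the robot give or take its yaw, z up. Offsets below are in this frame, heights above the bench. Rim 52 mm, floor 22 mm; a pocket 59 x 83 mm in the middle, walls up to 43 mm, guides the filter.
- air_filter: Felt filter: white block 56 x 80 x 22 mm, black top flange 62 x 86 x 6 mm, 30 g, long side along the airbox's y. Origin: centre of its underside. It starts on the clips, origin about 36 mm high, flange top 64 mm; fully home, on the floor: 22 and 50 mm. Pressed at its middle it passes both clips at about 8 to 15 N with a snap; press on to the floor. Pressed near one end, only that end may pass.
- clip_left (a joint): Steel spring clip, 22 mm wide, at the filter's +y end; its nose overhangs the flange from y = 40.3 mm outwards, 51.5 to 61.5 mm high. rad: 0 at rest, grows to about 0.1 as the flange bends it outward; back near 0 when the flange has passed under the nose.
- clip_right (a joint): The same clip at the filter's -y end (y = -40.3 mm outwards).
- cover (a joint): Black moulded cover, a hollow shell 102 mm (hinge to front edge) x 140 mm x 22 mm, 120 g, hinged along y on the tray's far side. rad: 0 fully shut; starts at 1.70 to 1.95 (stop), leaning back past upright. Damped, slight friction: it stays open until pushed; below about 0.8 rad it sinks slowly until its lip rests on the latch at about 0.11 rad. Shut, its lower edge is 53 mm and its top 75 mm high.
- cover_hinge (a point): Middle of the hinge axis: x = +52 mm, y = 0, 53 mm high. At cover angle t, a cover point u in front of the hinge (0 to 102 mm) and w above the cover's lower edge (outer face: w = 22 mm) lies at x = 52 - u cos t + w sin t, height 53 + u sin t + w cos t.
- cover_pad (a point): Middle of the thumb pad on the cover's outer face, u = 86 mm from the hinge: the place to press it down (at x = -34 mm, 75 mm above the bench when shut).
- latch (a joint): Steel spring latch, 34 mm wide, upright at the middle of the front (-x) wall, x = -62 to -53.5 mm, up to 71 mm high. Its sloped nose catches a lip, 8 mm deep, 44 mm wide, at the cover's lower front edge. rad: 0 at rest, grows to about 0.1 as the lip bends it forward; back near 0 when the lip has passed under. Pressing at the pad this takes about 8 to 16 N.
- carburettor: Bystander, small aluminium carburettor, 67 x 50 x 40 mm, to the right of the airbox. Origin: centre of its underside.
- magnet_dish: Bystander, round steel dish, 136 mm across, 22 mm high, to the left of the airbox. Origin: centre of its underside.
- spark_plug1: Bystander, used spark plug, 70 mm long, lying far to the right, beyond the vise. Origin: centre of its underside.
- tape_roll: Bystander, roll of black tape, 69 mm across, 19 mm high, left behind the airbox. Origin: centre of its underside.
- spray_can2: Bystander, spray can, 65 mm across, 206 mm tall, standing to the left behind the airbox; the oil bottle stands near and they may have changed places. Origin: centre of its underside.
- oil_bottle: Bystander, small plastic oil bottle, 65 mm across, 166 mm tall, standing near the spray can (they may have changed places). Origin: centre of its underside.
- parts_brush: Bystander, cleaning brush, 46 x 211 x 18 mm, lying near the bench's front edge, to the left. Origin: centre of its underside.

How it is judged (in metres and radians):
On the way:
1. with the cover open, the filter is pressed home, level and under both clips (horizontal distance between each of air_filter, air_filter, air_filter and airbox below 0.006 m and z of air_filter in the frame of airbox between 0.018 and 0.025 m and z of each of air_filter, air_filter in the frame of airbox above 0.018 m and angle between air_filter's own z axis and vertical below 0.04 rad and value of joint each of clip_left, clip_right below 0.04 rad and value of joint cover above 1 rad), for 0.2 s.
At the end, for the whole second after the job is handed in: The filter lies home in its pocket (within 6 mm of the pocket's middle, its underside 18 to 25 mm above the bench, level within 0.04 rad) with both clips back at rest over it (under 0.04 rad), the cover is shut (under 0.03 rad) and the latch is back at rest over its lip (under 0.03 rad) (horizontal distance between each of air_filter, air_filter, air_filter and airbox below 0.006 m and z of air_filter in the frame of airbox between 0.018 and 0.025 m and z of each of air_filter, air_filter in the frame of airbox above 0.018 m and angle between air_filter's own z axis and vertical below 0.04 rad and value of joint each of clip_left, clip_right below 0.04 rad and value of joint each of cover, latch below 0.03 rad); the robot touches nothing.
It fails at once if a bystander is moved by more than 30 mm (distance of any of carburettor, magnet_dish, spark_plug1, tape_roll, spray_can2, oil_bottle, parts_brush from where it was at the start of the episode above 0.03 m).
It also fails if it takes over 51 s, if anything falls off the work surface, if the arm or the gripper's body presses on something with over 40 N, if the wrist force passes 120 N, or if a joint passes its speed limit or range.

### The arm

A 6-joint arm with a two-finger parallel gripper is mounted at the origin on a cart in front of the work surface, level with it; the furniture and walls round the work are solid. World frame = base frame: x ahead of the robot, y to its left, z up, the work surface at z = 0. Lengths are in mm, angles in rad, forces in N, time in s.
With the tool pointing down it reaches from about 300 to 775 mm from the base axis. Payload 14.6 kg.
Tool frame: the origin (TCP) lies midway between the tips of the shut fingers; the grasp point (between the pads) lies behind it (manip.grip_depth is the z of the grasp point in the tool frame, in mm); z points along the fingers, y is the line along which they close (so a half turn about z gives the same grasp; the last joint's range is limited). The gripper opens to 94 mm and grips with 3 to 60 N. Pads are 16 mm wide; open, the fingers measure 119 mm over their backs; the gripper's body (75 mm by 177 mm) begins 78 mm behind the grasp point.
Start: joints at [-1.301, 0.3, 1.521, -0, 1.321, -0.067], TCP at [181.75, -519.092, 205.446] pointing down, gripper open.
Joint ranges: [-3.03, 3.03], [-0.79, 2.21], [0.23, 2.52], [-1.04, 4.18], [0, 3.07], [-2.55, 2.55]. Speed limits (rad/s): [2.22, 2.22, 2.57, 3.14, 3.14, 3.14].

### API

Orientations are given as [roll, pitch, yaw] about the fixed x, y, z axes, in that order (R = Rz(yaw) Ry(pitch) Rx(roll)).
In Python, from cell import manip gives the robot as it stands.
- The arm moves only by the tool run_rows, called after "Emit:" as name(argument=value, ...) on one line, values as JSON. Schema: {"type":"object","properties":{"moves":{"type":"string"},"jaw":{"type":"number"},"grip_n":{"type":"number"},"only":{"type":"string"},"quiet":{"type":"boolean"},"lines":{"type":"string"}},"required":["moves"],"additionalProperties":false}. moves is a string of 1 to 5 rows, parted by semicolons, with the numbers parted by commas; each row has 6 numbers: dx, dy, dz in mm, then a rotation vector rx, ry, rz in rad; each row is the pose to reach, as a shift and turn from the pose commanded when the call began, along the tool's axes at that moment; what a row does not reach only later rows make up. A row lasts 1/10 s, in which the tool goes at most 50 mm and 0.15 rad, less where a joint would pass 70% of its speed; a pose out of reach is approached as far as the arm can. jaw is the finger opening in mm, set as the call begins (left out keeps the last). The fingers move at their own pace and stop on an object; grip_n is the grip in N (left out, the last holds). Time passes only in rows, so rows that do not move let the fingers close. The tool returns the time, the measured TCP pose, the force, the opening and the grip force at its end. only (a regular expression) keeps the lines of the reply that match it, lines (a string "A,B") keeps lines A to B, and quiet returns only ok. Input that does not fit is refused with a message, and nothing moves.
- manip.read_state(): the state, without advancing time (a new reading comes with each control period).
- manip.camera(name): name is "scene" or "top"; returns (picture, depth): 384x512x3 uint8, red, green, blue; 384x512 float32, mm along the optical axis (not along the pixel's ray), 0 where there is no reading.
- manip.camera_info(name): a dict with "K" (3x3 intrinsics, pixels), "dist" ([k1, k2, p1, p2, k3] as OpenCV has them; the pictures are not rectified), "rvec" (rotation vector, rad) and "tvec" (3), from world to camera coordinates, as OpenCV has them. Camera axes: x right, y down, z forward; pixel columns grow to the right and rows downward; lengths in mm; the calibration is good to about 2 mm. A picture is of the moment at which its call begins. camera_info takes no time and is no camera call.
- manip.sign_off(): hands the job in; it is judged then, once.
The state is a dict: "clock": time; "joints": joint angles; "qd": joint speeds; "effort": joint torques, N m; "eef_pos": TCP position; "eef_rot": TCP orientation; "wrist_force": force on the tool from outside, world axes, zero at the start; "moment": the same for the moment, N m; "finger_gap": finger opening in mm; "finger_force": force on a finger pad.
Only numpy, scipy, OpenCV 4.12 (cv2) and the standard library are available. Lean on these libraries where they do the work, as an engineer would, in place of code of your own. Each camera call takes 0.05 s, during which the arm holds its last target. There are 200 camera calls.

## Working session

There is one attempt and no reset: what is moved stays moved. The work goes in short steps, Python scripts to look and compute and a tool call to move; the robot and the scene stay as the last step left them, time stands still between calls to the robot, and variables do not carry over. Pictures are saved under pics/ and viewed, at most 10 in all, crops included, and the job is handed in when it is done.

```bash
ls; mkdir -p pics; python3 - <<'E'
from cell import manip
import cv2,numpy as np
for n in("scene","top"):
    p,d=manip.camera(n); cv2.imwrite(f"pics/{n}0.png",p[:,:,::-1]); np.save(f"pics/{n}0.npy",d)
    print(n,manip.camera_info(n))
print(manip.read_state(),manip.grip_depth)
E
```

```text
cell.py
pics
scene {'K': array([[370.65567592,   0.        , 255.37759586],
       [  0.        , 370.65567592, 191.08774161],
       [  0.        ,   0.        ,   1.        ]]), 'dist': array([-0.12193912,  0.        ,  0.        ,  0.        ,  0.        ]), 'rvec': array([ 2.41264803,  0.47728522, -0.1761416 ]), 'tvec': array([-539.31765806,  -96.29922516, 1445.88701505])}
top {'K': array([[490.13851293,   0.        , 254.55563649],
       [  0.        , 490.13851293, 193.05812689],
       [  0.        ,   0.        ,   1.        ]]), 'dist': array([-0.1251168,  0.       ,  0.       ,  0.       ,  0.       ]), 'rvec': array([ 2.2403173 , -1.83363425,  0.28759706]), 'tvec': array([ -96.97233144,  566.35633202, 1356.51891868])}
{'clock': 0.1, 'joints': array([-1.30060430e+00,  3.00420846e-01,  1.52146842e+00, -3.42399847e-05,
        1.32070352e+00, -6.65999362e-02]), 'qd': array([ 5.80313158e-04, -1.84341752e-04, -2.81623916e-04, -8.37363719e-04,
       -8.35089980e-06,  2.26660439e-04]), 'effort': array([ 4.76703008e-04, -5.32640076e+01, -3.53286874e+01,  7.09053339e-02,
        2.34634493e-02, -6.70836562e-05]), 'eef_pos': array([ 181.68439189, -518.89560816,  204.96155549]), 'eef_rot': array([-3.14059254e+00, -3.34663741e-05,  3.36800433e-01]), 'wrist_force': array([ 0.44422839, -0.27733298,  0.52227796]), 'moment': array([-0.04350925, -0.00509002,  0.03966316]), 'finger_force': 0.0, 'finger_gap': 93.95256288167232} -18.8
```
View pics/scene0.png

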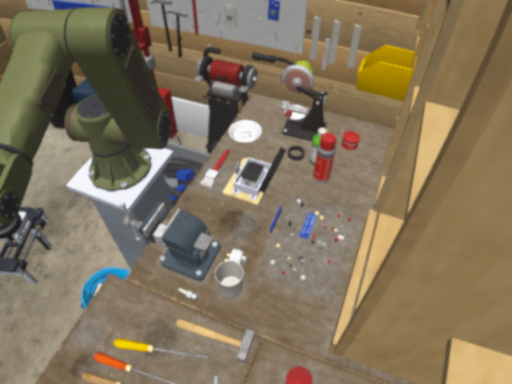

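View pics/top0.png

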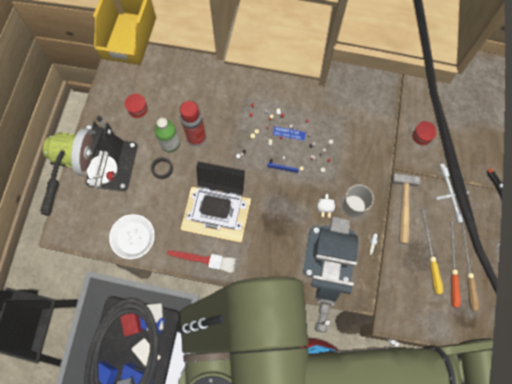

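The airbox is at about (217,207) in the top view and (250,175) in the scene view. The cover is open behind it at top (220,178). I'll enlarge both and compute the geometry from depth.

```bash
cat > h.py <<'E'
import cv2,numpy as np
from cell import manip
def cloud(n,d):
    i=manip.camera_info(n); R=cv2.Rodrigues(i["rvec"])[0]
    v,u=np.mgrid[:384,:512]
    q=cv2.undistortPoints(np.stack([u,v],-1).reshape(-1,1,2).astype(float),i["K"],i["dist"]).reshape(384,512,2)
    c=np.dstack([q,np.ones((384,512))])*d[...,None]
    return (c-i["tvec"])@R
def proj(n,P):
    i=manip.camera_info(n)
    return cv2.projectPoints(np.asarray(P,float),i["rvec"],i["tvec"],i["K"],i["dist"])[0].reshape(-1,2)
E
python3 - <<'E'
from h import *
a=cv2.imread("pics/top0.png")[150:250,165:265]; b=cv2.imread("pics/scene0.png")[130:210,210:310]
cv2.imwrite("pics/c.png",np.hstack([cv2.resize(a,(400,400),interpolation=2),cv2.resize(b,(400,320),interpolation=2)[:400] if 0 else cv2.copyMakeBorder(cv2.resize(b,(400,320),interpolation=2),0,80,0,0,0)]))
for n,c in(("top",(217,207)),("scene",(252,172))):
    P=cloud(n,np.load(f"pics/{n}0.npy"))
    print(n,P[c[1],c[0]])
    ctr=P[c[1],c[0]][:2]
    m=(np.linalg.norm(P[...,:2]-ctr,axis=-1)<110)
    print(np.histogram(P[m][:,2],bins=np.arange(-10,190,4)))
    for lo,hi in((7,17),(47,57),(59,69)):
        s=P[m&(P[...,2]>lo)&(P[...,2]<hi)]
        if len(s)>5:print(lo,len(s),np.median(s,0),cv2.minAreaRect(s[:,:2].astype(np.float32)))
E
```

```text
top [517.09712862 119.12449716  63.0736465 ]
(array([  8, 108, 287, 254, 185, 422, 348, 245, 206, 104,  49,  63,  70,
        89, 121, 216, 218, 223, 329, 212,  43,  37,  37,  33,  43,  39,
        36,  37,  32,  32,  43,  33,  18,   7,  12,   6,   3,   0,  41,
       108,  84,  35,  11,   1,   0,   0,   0,   0,   0]), array([-10,  -6,  -2,   2,   6,  10,  14,  18,  22,  26,  30,  34,  38,
        42,  46,  50,  54,  58,  62,  66,  70,  74,  78,  82,  86,  90,
        94,  98, 102, 106, 110, 114, 118, 122, 126, 130, 134, 138, 142,
       146, 150, 154, 158, 162, 166, 170, 174, 178, 182, 186]))
7 856 [467.48959683  97.35282191  12.86567831] ((496.4376220703125, 117.19114685058594), (172.79336547851562, 209.38613891601562), 5.920015335083008)
47 484 [566.29901813 124.86409829  52.81855191] ((524.083251953125, 126.24394226074219), (139.2778778076172, 136.35333251953125), 88.65640258789062)
59 682 [521.45066315 123.29547174  63.95870227] ((525.4556884765625, 124.56800842285156), (139.34925842285156, 143.08261108398438), 89.75641632080078)
scene [521.40292934 118.98359741  63.27181633]
(a
[... 295 characters left out ...]
   2,   6,  10,  14,  18,  22,  26,  30,  34,  38,
        42,  46,  50,  54,  58,  62,  66,  70,  74,  78,  82,  86,  90,
        94,  98, 102, 106, 110, 114, 118, 122, 126, 130, 134, 138, 142,
       146, 150, 154, 158, 162, 166, 170, 174, 178, 182, 186]))
7 346 [496.88799211  47.95739775  12.22535865] ((511.2916259765625, 115.63818359375), (178.10780334472656, 141.2931671142578), 89.15973663330078)
47 184 [522.20035625  87.97824299  51.28939983] ((527.8583984375, 123.33506774902344), (140.39483642578125, 133.23187255859375), 89.56124877929688)
59 339 [520.6257748  119.96260506  63.79291617] ((526.2227172851562, 97.2969741821289), (99.8609848022461, 146.00650024414062), 29.413745880126953)
```

View pics/c.png

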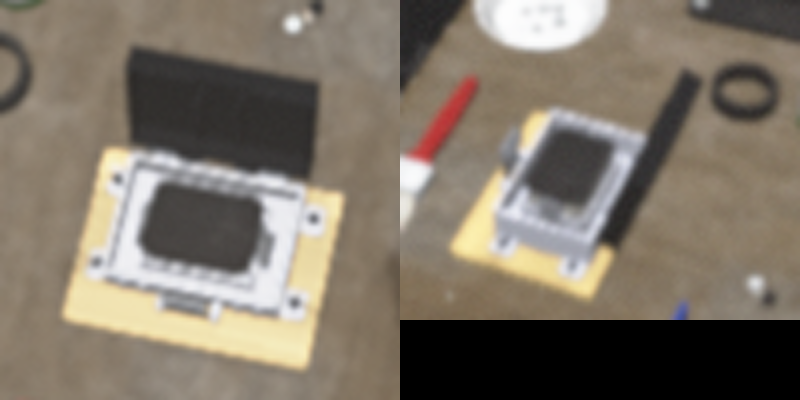

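```bash
python3 - <<'E'
from h import *
from scipy.optimize import least_squares
T=lambda l:np.array(l)/4+[165,150]-.4
S=lambda l:np.array(l)/4+[210,130]-.4
B=[(60,95,12),(60,-95,12),(-80,-95,12),(-80,95,12)]; Rm=[(48,68,52),(48,-68,52),(-48,-68,52),(-48,68,52)]
tp=np.array(B+Rm,float); ti=T([(105,147),(343,192),(307,370),(63,320),(135,155),(305,185),(284,312),(105,278)])
sp=np.array([B[2],B[1],B[3],Rm[2],Rm[3],Rm[0]],float); si=S([(452,250),(592,298),(538,108),(500,208),(556,108),(645,135)])
def W(p,P):
    c,s=np.cos(p[2]),np.sin(p[2]); return P@np.array([[c,s,0],[-s,c,0],[0,0,1]])+[p[0],p[1],0]
for use in("t","s","ts"):
    f=lambda p:np.concatenate(([ (proj("top",W(p,tp))-ti).ravel()] if "t" in use else [])+([(proj("scene",W(p,sp))-si).ravel()] if "s" in use else []))
    r=least_squares(f,[520,120,0],loss="soft_l1",x_scale=[10,10,.1]); print(use,r.x,np.round(r.fun,1))
p=r.x; np.save("pose.npy",p)
for n in("top","scene"):
    P=cloud(n,np.load(f"pics/{n}0.npy")); im=cv2.imread(f"pics/{n}0.png")
    c,s=np.cos(p[2]),np.sin(p[2]); Q=P-[p[0],p[1],0]; L=np.dstack([Q[...,0]*c+Q[...,1]*s,-Q[...,0]*s+Q[...,1]*c,Q[...,2]])
    m=(abs(L[...,0])<46)&(abs(L[...,1])<60)&(L[...,2]>54)&(im.max(2)<90)
    print(n,"flange",np.median(L[m],0),L[m].mean(0),np.percentile(L[m],[3,97],0))
    w=(L[...,0]>40)&(L[...,0]<130)&(abs(L[...,1])<60)&(L[...,2]>75)
    A=L[w]; print("cover top",np.percentile(A[:,2],98)); 
    for z in range(80,165,12):
        k=A[abs(A[:,2]-z)<6]; 
        if len(k):print(z,len(k),np.percentile(k[:,0],[5,50,95]))
    t=[(q:=W(p,np.array([[0,0,64.]])))]; print(q,proj(n,q))
E
```

```text
t [5.18485599e+02 1.23797468e+02 7.23701183e-03] [ 0.3  0.6  0.5  0.5  0.6 -0.4  0.4  0.3 -1.  -0.2  0.4  0.5 -0.8 -0.8
 -0.7 -0.8]
s [ 8.65376607e+02  2.65631770e+02 -1.25290561e-01] [-0.3 -2.9  0.7 -0.1 -3.1  0.6  0.3 -1.2 -0.6  0.5  1.1  2.9]
ts [5.21234384e+02 1.25496479e+02 4.71481209e-03] [ 0.000e+00 -3.000e-01  2.000e-01 -3.000e-01  1.000e-01 -1.300e+00
  0.000e+00 -7.000e-01 -1.300e+00 -1.200e+00  1.000e-01 -4.000e-01
 -1.200e+00 -1.700e+00 -1.100e+00 -1.900e+00 -1.001e+02  0.000e+00
 -9.940e+01 -5.000e-01 -1.009e+02  9.000e-01 -1.016e+02  6.000e-01
 -1.008e+02  5.000e-01 -9.930e+01  6.000e-01]
top flange [-3.7998398  -0.92455    64.26993762] [-3.91370632 -0.99113883 64.19305566] [[-29.55572794 -38.3014416   58.70453578]
 [ 21.95182597  37.0169908   69.2244327 ]]
cover top 157.89783171216507
80 78 [61.07109392 75.84724499 78.69633478]
92 101 [63.31234873 79.3639692  82.53932328]
104 87 [65.14933633 82.18569362 85.11920702]
116 80 [69.46744464 84.2546076  86.82387989]
128 13 [65.20325862 72.55631963 80.27964806]
140 46 [83.1568566  92.24945211 96.5203187 ]
152 212 [76.2219225  84.51168197 94.44772458]
164 12 [74.84703822 77.53003932 79.69747835]
[[521.23438396 125.49647943  64.        ]] [[215.19417693 205.19284206]]
scene flange [-1.65891603 -4.08243132 63.91098986] [-1.60333436 -4.08207895 63.92382169] [[-28.71940833 -40.8015024   60.63840598]
 [ 24.54301694  34.02771156  67.39361097]]
cover top 159.0694822150272
80 3 [79.70445784 81.41069518 82.49842343]
92 4 [85.05153143 85.73972359 86.54710461]
104 5 [87.41982564 88.70329245 89.19378974]
116 1 [89.73050727 89.73050727 89.73050727]
128 3 [93.98153655 95.09005452 96.52705677]
140 13 [91.1372957  96.52059585 98.64989368]
152 153 [78.90859387 88.73249573 98.01924793]
164 9 [80.40804471 82.13266942 83.72117745]
[[521.23438396 125.49647943  64.        ]] [[252.651293   170.62366196]]
```

```bash
cat > fit.py <<'E'
from h import *
from scipy.optimize import least_squares
T=lambda l:np.array(l)/4+[165,150]-.4
S=lambda l:(np.array(l)-[400,0])/4+[210,130]-.4
B=[(60,95,12),(60,-95,12),(-80,-95,12),(-80,95,12)]; Rm=[(48,68,52),(48,-68,52),(-48,-68,52),(-48,68,52)]
tp=np.array(B+Rm,float); ti=T([(105,147),(343,192),(307,370),(63,320),(135,155),(305,185),(284,312),(105,278)])
sp=np.array([B[2],B[1],B[3],Rm[2],Rm[3],Rm[0]],float); si=S([(452,250),(592,298),(538,108),(500,208),(556,108),(645,135)])
def W(p,P):
    c,s=np.cos(p[2]),np.sin(p[2]); return P@np.array([[c,s,0],[-s,c,0],[0,0,1]])+[p[0],p[1],0]
def local(p,P):
    c,s=np.cos(p[2]),np.sin(p[2]); return (P-[p[0],p[1],0])@np.array([[c,-s,0],[s,c,0],[0,0,1]])
E
python3 - <<'E'
from fit import *
for use in("t","s","ts"):
    f=lambda p:np.concatenate(([ (proj("top",W(p,tp))-ti).ravel()] if "t" in use else [])+([(proj("scene",W(p,sp))-si).ravel()] if "s" in use else []))
    r=least_squares(f,[520,120,0],loss="soft_l1",x_scale=[10,10,.1]); print(use,r.x,np.round(r.fun,1))
p=r.x; np.save("pose.npy",p)
for n in("top","scene"):
    L=local(p,cloud(n,np.load(f"pics/{n}0.npy"))); im=cv2.imread(f"pics/{n}0.png")
    m=(abs(L[...,0])<46)&(abs(L[...,1])<60)&(L[...,2]>58)&(L[...,2]<69)&(im.max(2)<90)
    print(n,"flange",np.median(L[m],0),np.percentile(L[m],[3,97],0))
    cyan=(L[...,0]>40)&(L[...,0]<130)&(L[...,2]>140)&(abs(L[...,1])<90); print(np.percentile(L[cyan],[3,50,97],0).round(1))
    # surroundings
    for nm,c in (("cover",None),):pass
E
```

```text
t [5.18485599e+02 1.23797468e+02 7.23701183e-03] [ 0.3  0.6  0.5  0.5  0.6 -0.4  0.4  0.3 -1.  -0.2  0.4  0.5 -0.8 -0.8
 -0.7 -0.8]
s [ 5.21728182e+02  1.27252241e+02 -6.92443285e-03] [ 0.  -0.6  0.6 -0.8 -0.2  0.6 -1.4  0.1 -0.2  0.1  1.1  0.5]
ts [5.19511684e+02 1.24811073e+02 3.27852664e-03] [ 0.2  0.2  0.3  0.3  0.2 -0.7  0.1 -0.2 -1.2 -0.6  0.2  0.3 -1.1 -1.1
 -1.  -1.3 -0.7 -0.   0.  -0.5 -1.3  0.9 -2.1  0.6 -1.2  0.4  0.2  0.6]
top flange [-2.47774987 -0.55024449 64.12694304] [[-27.98209601 -37.6454524   59.08073284]
 [ 23.77101076  36.71703779  68.3642462 ]]
[[ 76.8 -67.1 143.7]
 [ 87.1  -1.1 149.3]
 [ 97.7  66.2 158.9]]
scene flange [ 0.15115264 -3.27597749 63.89837257] [[-27.00090635 -40.11216696  60.63257108]
 [ 26.27340672  34.75242079  67.37897571]]
[[ 80.1 -71.6 143.2]
 [ 89.8  -9.8 149. ]
 [100.3  62.2 158.6]]
```

Emit:
run_rows(moves="25,-22,-35,0,0,0;55,-50,-55,0,0,0;90,-84,-55,0,0,0;125,-117,-55,0,0,0;160,-150,-55,0,0,0", jaw=30)

```text
clock: 0.6
eef_pos: [283.5, -322.8, 260.3]
eef_rot: [-3.141, -0.0, 0.336]
wrist_force: [1.2, 0.1, -0.1]
finger_gap: 57.8
finger_force: 0.0
```

Emit:
run_rows(moves="35,-33,0,0,0,0;70,-66,0,0,0,0;105,-99,0,0,0,0;140,-132,0,0,0,0;175,-165,0,0,0,0")

```text
clock: 1.1
eef_pos: [394.2, -109.1, 260.5]
eef_rot: [3.141, -0.0, 0.337]
wrist_force: [0.2, -1.1, -0.6]
finger_gap: 30.4
finger_force: 0.0
```

Emit:
run_rows(moves="35,-33,0,0,0,0.1;70,-66,0,0,0,0.2;105,-99,0,0,0,0.3;140,-132,0,0,0,0.337;175,-160,0,0,0,0.337")

```text
clock: 1.6
eef_pos: [506.5, 100.1, 260.3]
eef_rot: [3.142, 0.0, -0.001]
wrist_force: [1.0, -1.3, 0.2]
finger_gap: 29.9
finger_force: 0.0
```

Emit:
run_rows(moves="0,0,0,0,0,0")

```text
clock: 1.7
eef_pos: [507.2, 101.3, 259.2]
eef_rot: [-3.141, 0.002, 0.004]
wrist_force: [-0.3, -0.4, 0.0]
finger_gap: 30.2
finger_force: 0.0
```

Emit:
run_rows(moves="6,-11,30,0,0,0;11,-22,70,0,0,0;11,-22,115,0,0,0;11,-22,150,0,0,0;11,-22,175,0,0,0")

```text
clock: 2.2
eef_pos: [515.8, 119.0, 82.9]
eef_rot: [3.141, 0.003, -0.0]
wrist_force: [-0.1, 0.5, 0.1]
finger_gap: 29.8
finger_force: 0.0
```

Emit:
run_rows(moves="0,0,8,0,0,0;0,0,12,0,0,0;0,0,15,0,0,0;0,0,17,0,0,0;0,0,17,0,0,0")

```text
clock: 2.7
eef_pos: [517.4, 119.7, 69.1]
eef_rot: [-3.141, -0.001, -0.0]
wrist_force: [-0.6, -1.7, 0.2]
finger_gap: 30.1
finger_force: 0.0
```

```bash
python3 - <<'E'
from h import *
p,d=manip.camera("top");q,_=manip.camera("scene")
f=lambda a,x,y:cv2.resize(a[y:y+100,x:x+100,::-1],(400,400),interpolation=2)
cv2.imwrite("pics/d.png",np.hstack([f(p,165,150),f(q,210,120)]))
E
```

```text
(no output)
```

View pics/d.png

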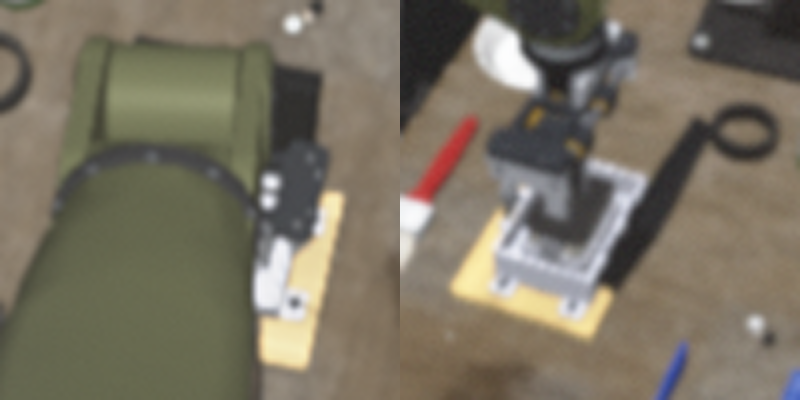

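The scene view shows the fingers above the filter flange, near (560,215) in the crop, with the cover clear. I'll correct y by about 4 mm and then press.

Emit:
run_rows(moves="1.5,-4,2,0,0,0;1.5,-4,5,0,0,0;1.5,-4,7,0,0,0;1.5,-4,9,0,0,0;1.5,-4,11,0,0,0")

```text
clock: 3.3
eef_pos: [519.4, 124.0, 58.2]
eef_rot: [-3.141, -0.002, -0.0]
wrist_force: [-0.0, 0.2, 0.1]
finger_gap: 29.8
finger_force: 0.0
```

Emit:
run_rows(moves="0,0,2,0,0,0;0,0,4,0,0,0;0,0,6,0,0,0;0,0,8,0,0,0;0,0,8,0,0,0")

```text
clock: 3.8
eef_pos: [518.6, 123.7, 50.4]
eef_rot: [3.142, 0.0, -0.0]
wrist_force: [-6.6, -1.4, 17.2]
finger_gap: 29.7
finger_force: 8.6
```

Emit:
run_rows(moves="0,0,1,0,0,0;0,0,2,0,0,0")

```text
clock: 4.0
eef_pos: [518.8, 123.8, 50.1]
eef_rot: [3.142, -0.0, -0.0]
wrist_force: [-21.2, -4.1, 50.4]
finger_gap: 30.2
finger_force: 25.4
```

Emit:
run_rows(moves="0,0,1,0,0,0;0,0,1,0,0,0")

```text
clock: 4.2
eef_pos: [518.8, 123.8, 50.1]
eef_rot: [3.142, -0.001, 0.0]
wrist_force: [-23.5, -5.0, 52.8]
finger_gap: 29.7
finger_force: 26.4
```

Force rose steeply at TCP z = 50.1, so the filter is on the floor. Next I lift, move behind the cover and check the filter height.

Emit:
run_rows(moves="0,0,-40,0,0,0;0,0,-85,0,0,0;0,0,-130,0,0,0;0,0,-170,0,0,0;40,0,-175,0,0,0")

```text
clock: 4.7
eef_pos: [558.8, 124.3, 228.3]
eef_rot: [-3.14, -0.009, 0.001]
wrist_force: [-0.1, 0.3, -0.2]
finger_gap: 29.7
finger_force: 0.0
```

Emit:
run_rows(moves="40,0,0,0,0,0;80,0,0,0,0,0;100,0,0,0,0,0;100,0,0,0,0,0", jaw=0)

```text
clock: 5.1
eef_pos: [659.9, 123.3, 219.4]
eef_rot: [3.141, 0.002, -0.001]
wrist_force: [1.2, 0.2, -0.3]
finger_gap: 1.8
finger_force: 0.0
```

```bash
python3 - <<'E'
from fit import *
p=np.array([518.8,124,0.0])
for n in("scene","top"):
    im,d=manip.camera(n); L=local(p,cloud(n,d))
    cv2.imwrite(f"pics/{n}1.png",im[:,:,::-1])
    m=(abs(L[...,0])<20)&(abs(L[...,1])<32)
    print(n,m.sum(),np.percentile(L[m][:,2],[5,25,50,75,95]))
    for s in(-25,25):
        k=m&(abs(L[...,1]-s)<8); print(s,np.median(L[k][:,2]))
    c=(L[...,0]>40)&(L[...,0]<125)&(L[...,2]>125)&(L[...,2]<165)&(abs(L[...,1])<70); print(np.percentile(L[c],[3,50,97],0).round(1) if c.any() else 0)
im=cv2.imread("pics/scene1.png")[110:210,200:330]
cv2.imwrite("pics/e.png",cv2.resize(im,(780,600),interpolation=2))
E
```

```text
scene 259 [ 47.56789042  50.18157043  53.88039211 562.97310813 567.30104633]
-25 561.6636026907353
25 50.728457549766
[[ 91.3 -69.  135.4]
 [101.6  -8.8 144.5]
 [110.8  64.1 153.5]]
top 465 [546.52434852 556.04328541 560.97160489 564.7983396  567.83503099]
-25 563.594355695177
25 550.3953932669705
[[ 81.3 -69.4 132. ]
 [ 96.4 -60.6 144.3]
 [106.7 -46.8 149.7]]
```

View pics/e.png

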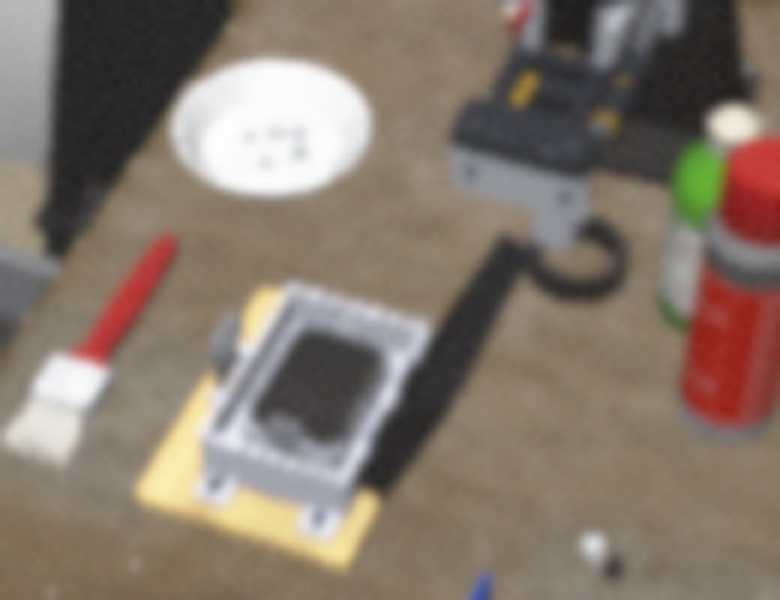

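Emit:
run_rows(moves="0,0,35,0,0,0;0,0,70,0,0,0;0,0,95,0,0,0;0,0,100,0,0,0;0,0,100,0,0,0")

```text
clock: 5.7
eef_pos: [658.2, 123.8, 121.9]
eef_rot: [3.142, 0.0, -0.0]
wrist_force: [-0.2, 0.7, 0.1]
finger_gap: 0.5
finger_force: 0.0
```

```bash
python3 - <<'E'
from fit import *
p=np.array([518.8,124,0.0])
for n in("scene","scene"):
    im,d=manip.camera(n); L=local(p,cloud(n,d))
    for s in(-34,-25,0,25,34):
        k=(abs(L[...,0])<22)&(abs(L[...,1]-s)<5)&(L[...,2]<90); print(s,k.sum(),np.median(L[k][:,2]))
E
```

```text
-34 25 49.816145151016954
-25 23 50.88162453701268
0 29 50.118789411200076
25 26 50.249946374216265
34 24 50.52951056673414
-34 20 50.82757549599796
-25 21 49.81580411729547
0 23 50.0322446712124
25 24 50.095757890645885
34 23 50.34392831367647
```

The filter is level at about 50 mm. Now I pull the cover forward.

Emit:
run_rows(moves="-10,0,0,0,0,0;-20,0,0,0,0,0;-28,0,0,0,0,0;-36,0,0,0,0,0;-44,0,0,0,0,0")

```text
clock: 6.3
eef_pos: [614.4, 123.8, 122.2]
eef_rot: [-3.141, -0.001, -0.0]
wrist_force: [1.8, -0.2, 1.2]
finger_gap: 0.2
finger_force: 0.5
```

Emit:
run_rows(moves="-8,0,0,0,0,0;-16,0,0,0,0,0;-24,0,0,0,0,0;-32,0,0,0,0,0;-40,0,0,0,0,0")

```text
clock: 6.8
eef_pos: [573.9, 123.8, 121.4]
eef_rot: [-3.142, 0.0, -0.0]
wrist_force: [-0.0, 0.6, -0.2]
finger_gap: 0.5
finger_force: 0.4
```

Emit:
run_rows(moves="-8,0,0,0,0,0;-16,0,0,0,0,0;-24,0,0,0,0,0;-32,0,0,0,0,0;-40,0,0,0,0,0")

```text
clock: 7.3
eef_pos: [533.9, 123.8, 121.4]
eef_rot: [3.142, 0.0, -0.0]
wrist_force: [0.5, 0.2, 0.3]
finger_gap: 0.6
finger_force: 0.1
```

```bash
python3 - <<'E'
from fit import *
p=np.array([518.8,124,0.0])
im,d=manip.camera("scene"); L=local(p,cloud("scene",d)); cv2.imwrite("pics/f.png",cv2.resize(im[110:210,200:330,::-1],(780,600)))
E
```

```text
(no output)
```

View pics/f.png

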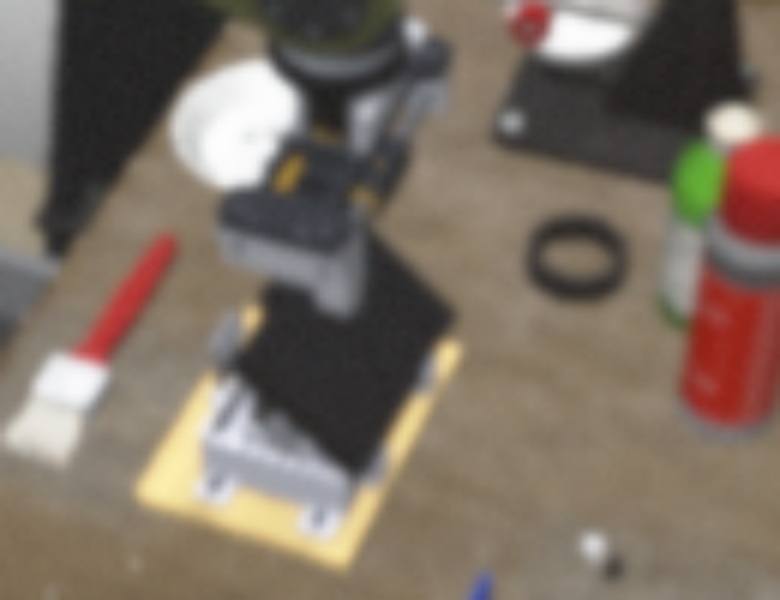

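The cover has followed the finger down to about 0.75 rad, with the tip on its outer face near (340,300). Next I follow the arc to the thumb pad and press.

Emit:
run_rows(moves="-10,0,2,0,0,0;-20,0,5,0,0,0;-28,0,9,0,0,0;-34,0,15,0,0,0;-39,0,22,0,0,0")

```text
clock: 7.85
eef_pos: [495.2, 123.8, 99.0]
eef_rot: [-3.142, -0.0, -0.0]
wrist_force: [0.4, -0.0, 0.0]
finger_gap: 0.4
finger_force: 0.0
```

Emit:
run_rows(moves="-3,0,6,0,0,0;-6,0,12,0,0,0;-8,0,15,0,0,0;-9,0,17,0,0,0;-9,0,17,0,0,0")

```text
clock: 8.35
eef_pos: [487.6, 123.8, 83.1]
eef_rot: [-3.141, -0.003, -0.0]
wrist_force: [1.9, -1.2, 4.3]
finger_gap: -0.2
finger_force: 2.3
```

Emit:
run_rows(moves="0,0,2,0,0,0;-1,0,4,0,0,0;-1,0,6,0,0,0;-1,0,7,0,0,0")

```text
clock: 8.75
eef_pos: [485.5, 123.8, 75.1]
eef_rot: [3.142, 0.0, -0.0]
wrist_force: [-1.7, 0.0, 9.6]
finger_gap: 0.2
finger_force: 4.7
```

Emit:
run_rows(moves="0,0,1,0,0,0;0,0,2,0,0,0;0,0,2,0,0,0")

```text
clock: 9.05
eef_pos: [485.7, 123.8, 74.9]
eef_rot: [3.142, -0.0, -0.0]
wrist_force: [-10.7, -1.8, 23.3]
finger_gap: 0.6
finger_force: 11.8
```

Emit:
run_rows(moves="0,0,1,0,0,0;0,0,1,0,0,0")

```text
clock: 9.25
eef_pos: [485.8, 123.8, 74.7]
eef_rot: [-3.142, -0.001, -0.0]
wrist_force: [-16.1, -2.7, 35.4]
finger_gap: 0.6
finger_force: 17.3
```

Emit:
run_rows(moves="0,0,-30,0,0,0;0,0,-75,0,0,0;0,0,-120,0,0,0;0,20,-150,0,0,0;0,60,-150,0,0,0")

```text
clock: 9.75
eef_pos: [487.0, 64.5, 226.4]
eef_rot: [-3.141, -0.007, 0.003]
wrist_force: [0.5, 0.5, -0.9]
finger_gap: 0.2
finger_force: 0.0
```

Emit:
run_rows(moves="0,50,0,0,0,0;0,100,0,0,0,0;0,150,0,0,0,0;0,190,0,0,0,0;0,190,0,0,0,0")

```text
clock: 10.25
eef_pos: [485.2, -130.0, 222.0]
eef_rot: [3.141, 0.001, -0.005]
wrist_force: [-0.1, 0.6, -0.3]
finger_gap: 0.6
finger_force: 0.0
```

```bash
python3 - <<'E'
from fit import *
p=np.array([518.8,124,0.0])
for n in("scene","top"):
    im,d=manip.camera(n); L=local(p,cloud(n,d)); cv2.imwrite(f"pics/{n}2.png",im[:,:,::-1])
    for x in(-40,-20,0,20,40):
        k=(abs(L[...,0]-x)<6)&(abs(L[...,1])<45)&(L[...,2]<150)&(L[...,2]>20); print(n,x,k.sum(),np.median(L[k][:,2]))
a,b=[cv2.imread(f"pics/{n}2.png") for n in("top","scene")]
f=lambda a,x,y:cv2.resize(a[y:y+100,x:x+100],(400,400),interpolation=2)
cv2.imwrite("pics/g.png",np.hstack([f(a,165,150),f(b,200,115)]))
E
```

```text
scene -40 55 75.38604803989804
scene -20 59 75.43790127247908
scene 0 56 75.55978418301048
scene 20 64 76.34323301597809
scene 40 64 75.19801241566863
top -40 122 75.53823157349427
top -20 123 75.48629969413443
top 0 118 75.50026369916372
top 20 119 75.98621454481328
top 40 116 75.58952465765492
```

View pics/g.png

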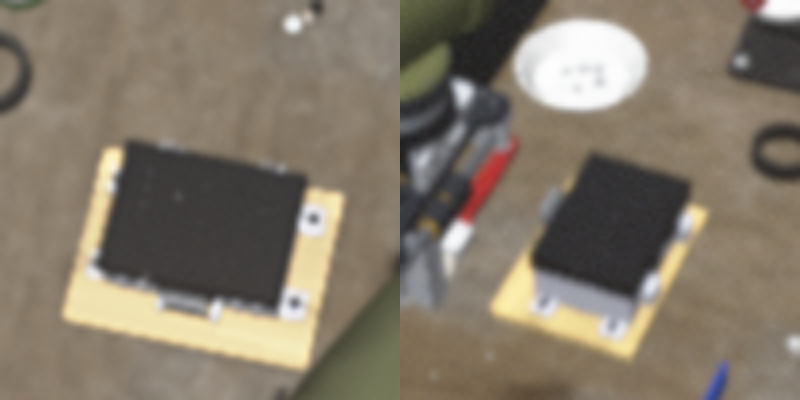

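The cover is shut flat, about 75.5 mm high from hinge to front edge, with the latch upright at the front (190,305). The robot is clear of everything.

```bash
python3 -c "
from cell import manip
print(manip.sign_off())"
```

```text
the job is handed in; nothing more can be done
None
```

The filter is pressed home and level, the cover is shut and stays down under its latch, and I handed the job in at about 10 s; sign-off returned no verdict, and I inferred that the clips and latch snapped from the measured heights (filter top 50 mm, cover top 75.5 mm).

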